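# Reseat the crept chips of three boards

## Task

The black chips on the three repaired boards have crept up out of their sockets. With the fingertips first touch the sprung brass earth stud so that it gives a little, then gently press the chips fully home, one after another: the long one, then the square one, then the small one. Press lightly (never more than 25 N), pick nothing up, leave the boards and the other things where they are, and finish clear of everything.

Things in the scene. Friction and masses are not known exactly. Their poses are not given: they have to be found in the camera images.
- earth_block: grey plastic block 44 x 44 x 14 mm fixed on the 3 mm thick blue bench mat, with a sprung brass stud standing in its middle; origin at the centre of its underside, z up
- stud_top (a point): top centre of the round-topped brass stud, 16 mm in diameter, which stands up 14 mm above a 26 mm steel collar on the block; its top is about 37 mm above the bench
- earth_stud (a joint): how far the stud is pushed down, in m: 0 at rest, 0.008 at its stop; it springs back; about 1 N after 1 mm and 4.5 N at the stop; pushing it down 1 mm or more makes contact
- board_long: loose circuit board assembly with the long chip, about 0.5 kg: aluminium tray 96 x 82 x 6 mm lying on the mat and a green board 94 x 80 mm above it on rubber mounts (gives 1 mm per 2 N up to 7 mm, so press the chip that much further); origin at the centre of the tray underside, x along the 96 mm side, z up. No other part of the board stands higher than the seated chip
- chip_long_top (a point): centre of the top face of the long black chip, 52 x 14 mm, 4 mm thick, at the middle of its board on a grey socket; sides along the board axes (first size along x). Its top is about 34 mm above the bench when 6 mm proud and 28 mm when seated
- chip_long (a joint): how far the chip has been pushed down into its socket, in m: 0 = 6 mm proud, 0.006 = fully home on its stop. It slides with about 3 N of friction, cannot be pulled out, and stays where it is left
- board_square: loose circuit board assembly with the square chip, about 0.5 kg: aluminium tray 96 x 82 x 6 mm lying on the mat and a green board 94 x 80 mm above it on rubber mounts (gives 1 mm per 2 N up to 7 mm, so press the chip that much further); origin at the centre of the tray underside, x along the 96 mm side, z up. No other part of the board stands higher than the seated chip
- chip_square_top (a point): centre of the top face of the square black chip, 28 x 28 mm, 4 mm thick, at the middle of its board on a grey socket; sides along the board axes (first size along x). Its top is about 34 mm above the bench when 6 mm proud and 28 mm when seated
- chip_square (a joint): how far the chip has been pushed down into its socket, in m: 0 = 6 mm proud, 0.006 = fully home on its stop. It slides with about 3 N of friction, cannot be pulled out, and stays where it is left
- board_small: loose circuit board assembly with the small chip, about 0.5 kg: aluminium tray 96 x 82 x 6 mm lying on the mat and a green board 94 x 80 mm above it on rubber mounts (gives 1 mm per 2 N up to 7 mm, so press the chip that much further); origin at the centre of the tray underside, x along the 96 mm side, z up. No other part of the board stands higher than the seated chip
- chip_small_top (a point): centre of the top face of the small black chip, 13 x 10 mm, 4 mm thick, at the middle of its board on a grey socket; sides along the board axes (first size along x). Its top is about 34 mm above the bench when 6 mm proud and 28 mm when seated
- chip_small (a joint): how far the chip has been pushed down into its socket, in m: 0 = 6 mm proud, 0.006 = fully home on its stop. It slides with about 3 N of friction, cannot be pulled out, and stays where it is left
- solder_reel: loose aluminium reel, upright, 52 mm across, 44 mm tall; a bystander; origin at the centre of its underside
- flux_jar: loose amber jar, 44 mm across, 45 mm tall; a bystander; origin at the centre of its underside
- screwdriver: loose screwdriver lying on the mat, 130 mm long; a bystander; origin in the tool
- brush: loose brush lying on the mat, 150 mm long; a bystander; origin in the tool
- multimeter: loose yellow and black meter lying flat, 150 x 75 x 34 mm; a bystander; origin at the centre of its underside
- parts_tin: loose shallow open steel tin, 72 mm across, 20 mm tall; a bystander; origin at the centre of its underside
- pen_cup: loose yellow cup of pens, 66 mm across, 140 mm tall with the pens; a bystander; origin at the centre of its underside
Things that resemble listed ones, but are neither listed nor needed, are in the scene too. Leave any red look-alike of the board_small alone. What is shaped like the board_long but orange is not meant.

How it is judged:
By the outcome, as a careful person would: the job done as asked, in the order asked, and still so for the second after the job is handed in, with the robot touching nothing.
It also fails if it takes over 61 s, if anything falls off the work surface, if the arm or the gripper's body presses on something with over 40 N, if the wrist force passes 120 N, or if a joint passes its speed limit or range.

## Robot

A 6-joint arm with a two-finger parallel gripper is mounted at the origin on the work surface. World frame = base frame: x ahead of the robot, y to its left, z up, the work surface at z = 0. Lengths are in m, angles in rad, forces in N, time in s.
With the tool pointing down it reaches from about 0.4 to 0.825 m from the base axis. Payload 7 kg.
Tool frame: the origin (TCP) lies midway between the tips of the shut fingers; the grasp point (between the pads) lies 19 mm behind it; z points along the fingers, y is the line along which they close (so a half turn about z gives the same grasp; the last joint's range is limited). The gripper opens to 88 mm and grips with 3 to 60 N. Pads are 19 mm wide; open, the fingers measure 130 mm over their backs; the gripper's body (78 mm by 193 mm) begins 47 mm behind the grasp point.
Start: joints at [1.563, 0.359, 0.012, 0, -1.224, -0.288], TCP at [0.197, 0.646, 0.227] pointing down, gripper open.
Joint ranges: [-3.07, 3.07], [-1.43, 2.12], [-1.02, 1.25], [-3.03, 1.67], [-3.05, -0], [-3.03, 3.03]. Speed limits (rad/s): [2.39, 2.39, 3.01, 3.14, 3.14, 3.14].

## Interface

Orientations are given as [roll, pitch, yaw] about the fixed x, y, z axes, in that order (R = Rz(yaw) Ry(pitch) Rx(roll)).
In Python, from station import telemetry, eyes, ticket, recognise, trace gives the robot as it stands. The module is installed in compiled form; this text tells all that it offers.
- The arm moves only by the tool servo_tool, never from a script. Its argument "series" is a list that holds one entry, the list of rows, each a list of 4 numbers: the shift along the tool's x, y, z in mm, then the turn about the tool's z in rad. In form: [[[x, y, z, roll], ...]]. A call has exactly 10 rows; each row shifts and turns the commanded pose from where the row before left it, along the tool's axes as they then stand; what a row does not reach is not made up. A row lasts 1/12 s, in which the tool goes at most 41.7 mm and 7.16 degrees, less where a joint would pass 70% of its speed; a pose out of reach is approached as far as the arm can. A call is refused whole if a number of a shift passes 41.7 or a number of a turn 0.125, either way. A call with a gripper value outside its range is refused whole. "claw" is the gripper's target within -1 to 1 (shut at 1, half-way at 0, fully open at -1), set as the call begins (left out, the last holds). The fingers move at their own pace and stop on an object; "grip_force" is the grip in N (left out, the last holds). Time passes only in rows, so rows that do not move let the fingers close, or fill a call up. It gives the time, the measured TCP pose, the force, the opening and the grip force at its end, in the units of the state.
- telemetry.get_state(): the state, without advancing time (a new reading comes with each control period).
- eyes.grab_frame(name): name is "side" or "top"; returns the picture (384x512x3 uint8, red, green, blue); there is no depth.
- eyes.calibration(name): a dict with "mtx" (3x3 intrinsics, pixels), "rvec" (rotation vector, rad) and "tvec" (3), from world to camera coordinates, as OpenCV has them. Camera axes: x right, y down, z forward; pixel columns grow to the right and rows downward; lengths in m; the calibration is good to about 2 mm. A picture is of the moment at which its call begins. calibration takes no time and is no camera call.
- ticket.job_done(): hands the job in; it is judged then, once.
Trained networks look in the newest picture that a camera, given by its name, has taken for a name from the list of things; names that differ only in an ending like _2 or _b are one class to them, and where a whole thing is asked for, a point or a joint stands for the part that bears it (a point fixed in the world has none). Each returns a list of dicts, best first, with "conf" (0 to 1); they miss things now and then, are a little off and sometimes report something else, mostly with a low value. They report only what shows in the picture. A call takes as long as a camera call. They do not tell look-alikes from the thing itself.
- recognise(camera, name): "position" ([x, y, z] in m, in world coordinates, good to about 4 mm: the middle of the surface that is visible of it).
- trace(camera, name): "mask" (384x512 bool, what is visible of it).
The state is a dict: "t": time; "q": joint angles; "qd": joint speeds; "joint_efforts": joint torques, N m; "eef_pos": TCP position; "ee_rot": TCP orientation; "force": force on the tool from outside, world axes, zero at the start; "moment": the same for the moment, N m; "width": finger opening in m; "gripper_force": force on a finger pad.
Only numpy, scipy, OpenCV 4.12 (cv2) and the standard library are available. Lean on these libraries where they do the work, as an engineer would, in place of code of your own. Each camera call takes 0.05 s, during which the arm holds its last target. There are 200 camera calls.

## Working session

There is one attempt and no reset: what is moved stays moved. The work goes in short steps, Python scripts to look and compute and a tool call to move; the robot and the scene stay as the last step left them, time stands still between calls to the robot, and variables do not carry over. Pictures are saved under pics/ and viewed, at most 10 in all, crops included, and the job is handed in when it is done.

Besides the shell and the picture viewer there is one more tool, called after "Emit:" in YAML: its name, and indented under it one key for each argument. servo_tool: Moves the arm, as the interface text tells. Its arguments: {"type":"object","properties":{"series":{"type":"array"},"claw":{"type":"number"},"grip_force":{"type":"number"}},"required":["series"]}

```bash
mkdir -p pics
cat > h.py <<'E'
import numpy as np, cv2
from station import telemetry, eyes, ticket, recognise, trace
def cal(n):
    c=eyes.calibration(n); R=cv2.Rodrigues(np.array(c["rvec"],float))[0]
    return np.array(c["mtx"],float),R,np.array(c["tvec"],float).reshape(3)
def ray(n,uv,z):
    K,R,t=cal(n); d=R.T@np.linalg.solve(K,[uv[0],uv[1],1]); o=-R.T@t
    return o+d*(z-o[2])/d[2]
def proj(n,p):
    K,R,t=cal(n); q=K@(R@np.array(p,float)+t); return q[:2]/q[2]
E
python3 - <<'E'
from h import *
a=eyes.grab_frame("top"); b=eyes.grab_frame("side")
cv2.imwrite("pics/top.png",cv2.resize(a[...,::-1],(800,600),interpolation=cv2.INTER_CUBIC)); cv2.imwrite("pics/side.png",cv2.resize(b[...,::-1],(800,600),interpolation=cv2.INTER_CUBIC))
for c in("top","side"):
  for n in("stud_top","chip_long_top","chip_square_top","chip_small_top"):
    for d in recognise(c,n)[:4]:
      p=d["position"]; print(c,n,round(d["conf"],2),np.round(p,3),np.round(proj(c,p)))
s=telemetry.get_state(); print(s["t"],s["eef_pos"],s["ee_rot"],s["force"],s["width"])
for c in("top","side"):
  K,R,t=cal(c);print(c,-R.T@t)
E
```

```text
top stud_top 0.66 [0.481 0.203 0.033] [178. 193.]
top chip_long_top 0.42 [ 0.212 -0.356  0.031] [382. 281.]
top chip_long_top 0.41 [0.481 0.206 0.032] [177. 193.]
top chip_square_top 0.39 [0.483 0.203 0.036] [178. 192.]
side chip_long_top 0.63 [ 0.524 -0.219  0.03 ] [315. 242.]
side chip_long_top 0.61 [ 0.214 -0.353  0.03 ] [263. 344.]
side chip_square_top 0.53 [0.483 0.202 0.03 ] [216. 165.]
0.5 [0.19675921 0.64565742 0.22650803] [ 3.14152768e+00 -3.33371926e-05 -2.95758875e-01] [-0.30486657  0.04952784  0.18221193] 0.08760659308887082
top [ 0.21640526 -0.02303779  1.28268343]
side [-0.08180149 -0.65523899  1.1240693 ]
```

View pics/top.png

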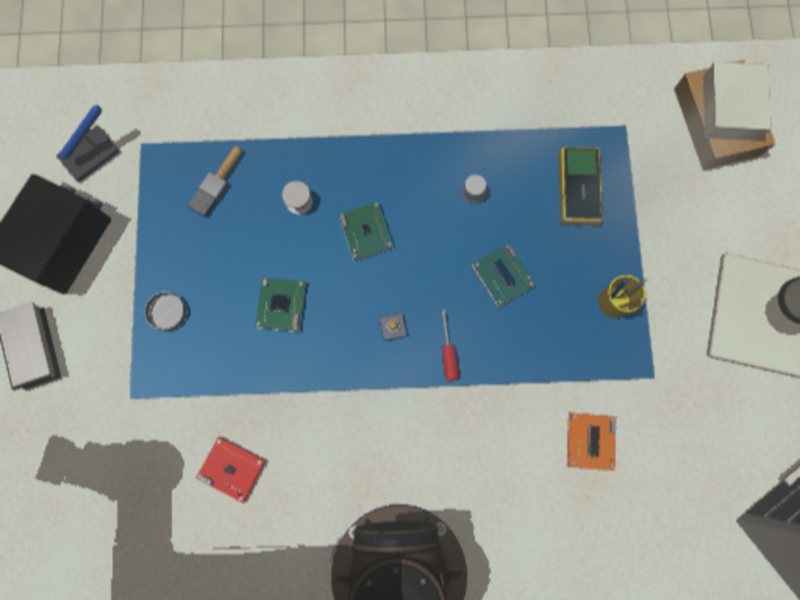

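View pics/side.png

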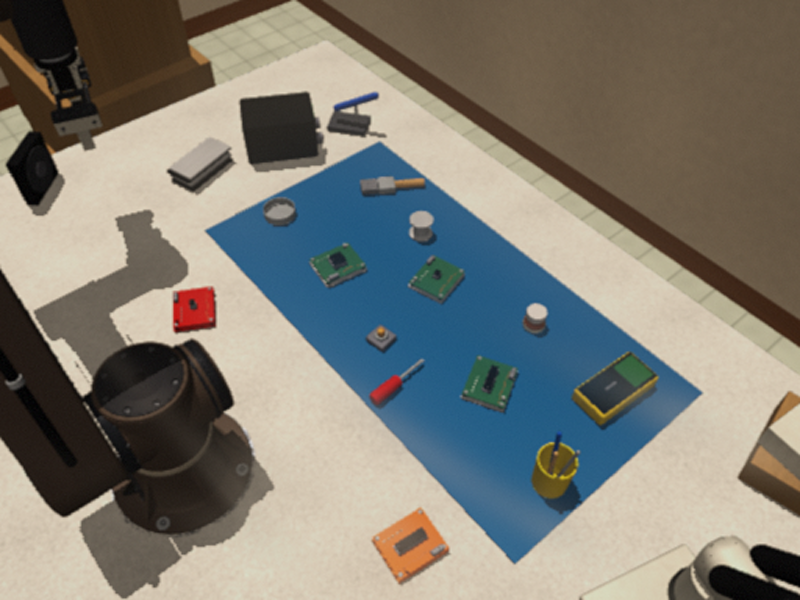

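The top view (800x600) shows several similar things:
- **Green boards:** square chip at (280,304), small chip at (366,231) and long chip at (504,273).
- **Stud:** at (393,326).
- **Look-alikes:** a red small-chip board at (231,469) and an orange long-chip board at (592,441).

The three green boards on the mat fit the description. The red and orange ones are excluded by the task text. I'll confirm this in one crop and measure.

```bash
cat > m.py <<'E'
from h import *
from scipy.optimize import least_squares
G={}
seeds={"stud":((393,326),(380,332)),"long":((504,273),(491,380)),"square":((280,304),(338,262)),"small":((366,231),(437,273))}
tiles=[]
for i,c in enumerate(("top","side")):
    im=eyes.grab_frame(c); hsv=cv2.cvtColor(im,cv2.COLOR_RGB2HSV); row=[]
    for n,s in seeds.items():
        u,v=np.array(s[i])*0.64; u0,v0=int(u)-25,int(v)-25
        sub=im[v0:v0+50,u0:u0+50].copy(); H=hsv[v0:v0+50,u0:u0+50].astype(int)
        if n=="stud": m=(H[...,0]>5)&(H[...,0]<28)&(H[...,1]>90)&(H[...,2]>80)
        else: m=(sub.max(2)<48)
        k,lab,st,ce=cv2.connectedComponentsWithStats(m.astype(np.uint8))
        d=[np.hypot(*(ce[j]-25))-0.05*st[j,4] for j in range(1,k)]; j=1+int(np.argmin(d)); b=lab==j
        cen=ce[j]+[u0,v0]; G.setdefault(n,{})[c]=cen
        pts=np.argwhere(b)[:,::-1].astype(np.float32)
        big=cv2.resize(sub[...,::-1],(200,200),interpolation=cv2.INTER_NEAREST)
        cs=cv2.findContours(cv2.resize(b.astype(np.uint8),(200,200),interpolation=cv2.INTER_NEAREST),cv2.RETR_EXTERNAL,2)[0]
        cv2.drawContours(big,cs,-1,(255,0,255),1); row.append(big)
        g=(H[...,0]>50)&(H[...,0]<90)&(H[...,1]>60)
        g=g if n!="stud" else b
        k,lab,st,ce=cv2.connectedComponentsWithStats(g.astype(np.uint8)); j=1+int(np.argmax(st[1:,4]))
        r=cv2.minAreaRect(cv2.convexHull(np.argwhere(lab==j)[:,::-1].astype(np.float32)))
        h=.034 if n!="stud" else .035
        w=ray(c,cen,h); rc=np.array(r[0])+[u0,v0]
        box=cv2.boxPoints(r)+[u0,v0]; B=np.array([ray(c,p,.022) for p in box]); e=B[1]-B[0]; f=B[2]-B[1]; L=e if np.hypot(*e)>np.hypot(*f) else f
        print(c,n,"blob",np.round(cen,1),st[j,4],len(pts),"xy@h",np.round(w[:2],4),"board ctr",np.round(ray(c,rc,.022)[:2],4),"sides",round(np.linalg.norm(e),3),round(np.linalg.norm(f),3),"yaw",round(np.degrees(np.arctan2(L[1],L[0])),1))
    tiles.append(np.hstack(row))
cv2.imwrite("pics/crop.png",np.vstack(tiles))
for n,g in G.items():
    r=least_squares(lambda p:np.r_[proj("top",p)-g["top"],proj("side",p)-g["side"]],[.4,0,.03]); print(n,np.round(r.x,4),np.round(r.fun,2))
E
python3 m.py
```

```text
Traceback (most recent call last):
  File "m.py", line 26, in <module>
    box=cv2.boxPoints(r)+[u0,v0]; B=np.array([ray(c,p,.022) for p in box]); e=B[1]-B[0]; f=B[2]-B[1]; L=e if np.hypot(*e)>np.hypot(*f) else f
                                                                                                             ~~~~~~~~^^^^
TypeError: return arrays must be of ArrayType
```

```bash
sed -i 's/np.hypot(\*e)>np.hypot(\*f)/np.linalg.norm(e)>np.linalg.norm(f)/' m.py; python3 m.py
```

```text
top stud blob [251.  207.5] 16 16 xy@h [ 0.4304 -0.0047] board ctr [ 0.4326 -0.0045] sides 0.011 0.009 yaw -92.3Traceback (most recent call last):
  File "m.py", line 14, in <module>
    d=[np.hypot(*(ce[j]-25))-0.05*st[j,4] for j in range(1,k)]; j=1+int(np.argmin(d)); b=lab==j
                                                                        ~~~~~~~~~^^^
    return _wrapfunc(a, 'argmin', axis=axis, out=out, **kwds)
    return _wrapit(obj, method, *args, **kwds)
    result = getattr(arr, method)(*args, **kwds)
ValueError: attempt to get argmin of an empty sequence
```

```bash
sed -i 's/m=(sub.max(2)<48)/S=sub.astype(int); m=(sub.max(2)<85)\&(S[...,1]-S[...,0]<22)\&(S[...,1]-S[...,2]<12)/' m.py; python3 m.py
```

```text
top stud blob [251.  207.5] 16 16 xy@h [ 0.4304 -0.0047] board ctr [ 0.4326 -0.0045] sides 0.011 0.009 yaw -92.3
top long blob [322.9 175.7] 573 53 xy@h [ 0.5149 -0.2149] board ctr [ 0.5185 -0.2147] sides 0.077 0.093 yaw -152.1
top square blob [178.6 193.5] 644 106 xy@h [0.4793 0.2007] board ctr [0.4788 0.2023] sides 0.095 0.08 yaw -7.8
top small blob [233.7 146.5] 684 23 xy@h [0.6132 0.0395] board ctr [0.6154 0.04  ] sides 0.079 0.093 yaw -165.3
side stud blob [243.2 211.7] 22 22 xy@h [ 0.4297 -0.0075] board ctr [0.436  0.0012] sides 0.012 0.019 yaw -129.1
side long blob [313.4 242.8] 585 98 xy@h [ 0.5154 -0.2209] board ctr [ 0.5188 -0.2183] sides 0.095 0.083 yaw 30.8
side square blob [215.7 166.4] 355 82 xy@h [0.4775 0.1938] board ctr [0.4807 0.1983] sides 0.103 0.082 yaw -8.6
side small blob [279.3 175.6] 465 22 xy@h [0.6111 0.0328] board ctr [0.6143 0.0365] sides 0.109 0.085 yaw 18.8
stud [ 0.4314 -0.0048  0.0306] [ 0.05 -0.11 -0.12  0.03]
long [ 0.5184 -0.217   0.0256] [ 0.25 -0.51 -0.54  0.17]
square [0.4821 0.2024 0.0234] [ 0.09 -0.21 -0.25  0.06]
small [0.6172 0.0398 0.0233] [ 0.09 -0.18 -0.21  0.07]
```

View pics/crop.png

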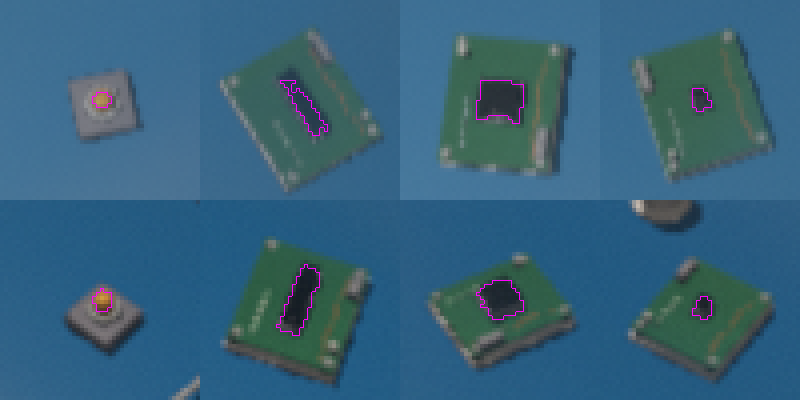

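The crops confirm the green targets: stud at top (251,207), then the long, square and small chips at (323,176), (179,193) and (234,146) in 512-scale. The positions from both cameras agree to about 3 mm. Moving now.

Emit:
servo_tool:
  series:
    - [[0,0,0,-0.0986],[0,0,0,-0.0986],[0,0,0,-0.0986],[23.5,33,0,0],[23.5,33,0,0],[23.5,33,0,0],[23.5,33,0,0],[23.5,33,0,0],[23.5,33,0,0],[23.5,33,0,0]]
  claw: 1

```text
t: 1.53
eef_pos: [0.362, 0.413, 0.2269]
ee_rot: [-3.141, -0.0, 0.0]
force: [1.2, -0.2, -0.4]
width: 0.0267
gripper_force: 0.0
```

Emit:
servo_tool:
  series:
    - [[6.5,37,12,0],[6.5,37,12,0],[6.5,37,12,0],[6.5,37,12,0],[6.5,37,12,0],[6.5,37,12,0],[6.5,37,12,0],[6.5,37,12,0],[6.5,37,12,0],[6.5,37,12,0]]
  claw: 1

```text
t: 2.37
eef_pos: [0.4264, 0.0431, 0.1066]
ee_rot: [-3.141, -0.001, 0.001]
force: [1.3, -0.5, -0.4]
width: 0.0004
gripper_force: 0.0
```

Emit:
servo_tool:
  series:
    - [[1.5,16,12,0],[1.5,16,12,0],[1.5,15.5,12,0],[0,0,10,0],[0,0,6,0],[0,0,0,0],[0,0,0,0],[0,0,0,0],[0,0,0,0],[0,0,0,0]]

```text
t: 3.2
eef_pos: [0.4312, -0.0023, 0.0551]
ee_rot: [-3.141, -0.001, 0.001]
force: [-0.3, -0.4, 1.3]
width: 0.0002
gripper_force: 0.0
```

Run:
```python
from h import *
s=telemetry.get_state(); print(s["t"],s["eef_pos"],s["force"])
out=[]
for c in("top","side"):
    im=eyes.grab_frame(c); q=proj(c,s["eef_pos"]); print(q, proj(c,[.431,-.0045,.035])); u,v=int(q[0]),int(q[1])
    out.append(cv2.resize(im[v-40:v+40,u-40:u+40,::-1],(400,400),interpolation=cv2.INTER_CUBIC))
cv2.imwrite("pics/stud.png",np.hstack(out))
```

```text
3.2 [ 0.43118055 -0.00231498  0.0551302 ] [-0.28313413 -0.41285781  1.33126043]
[249.97633189 206.02955925] [250.91207079 207.2805717 ]
[242.40057239 206.30639096] [242.87388251 210.88782226]
```

View pics/stud.png

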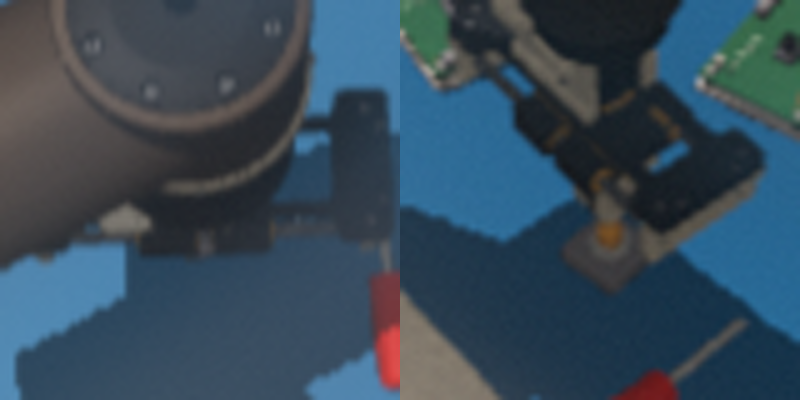

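The side crop shows the shut tips directly above the brass stud at about (608,235), so I press gently.

Emit:
servo_tool:
  series:
    - [[0,2,8,0],[0,0,6,0],[0,0,2,0],[0,0,2,0],[0,0,2,0],[0,0,1,0],[0,0,1,0],[0,0,0,0],[0,0,0,0],[0,0,0,0]]

```text
t: 4.13
eef_pos: [0.4308, -0.0049, 0.0327]
ee_rot: [-3.142, -0.0, -0.0]
force: [-1.5, -1.2, 2.4]
width: 0.0004
gripper_force: 1.2
```

Emit:
servo_tool:
  series:
    - [[0,0,1,0],[0,0,1,0],[0,0,0,0],[0,0,0,0],[0,0,0,0],[0,0,0,0],[0,0,0,0],[0,0,0,0],[0,0,0,0],[0,0,0,0]]

```text
t: 4.97
eef_pos: [0.4309, -0.0048, 0.0306]
ee_rot: [-3.142, -0.0, 0.0]
force: [-1.4, -0.3, 3.4]
width: 0.0001
gripper_force: 1.7
```

The force rises 1 N over 2 mm, which matches the stud spring. Lifting and going to the long chip.

Emit:
servo_tool:
  series:
    - [[0,0,-10,0],[0,0,-20,0],[0,0,-19,0],[14.5,35,0,0],[14.5,35,0,0],[14.5,35,0,0],[14.5,35,0,0],[14.5,35,0,0],[14.5,35.5,0,0],[0,0,15,0]]

```text
t: 5.8
eef_pos: [0.5222, -0.2207, 0.0663]
ee_rot: [3.14, -0.006, -0.002]
force: [1.4, -0.0, 0.7]
width: 0.0007
gripper_force: 0.0
```

Emit:
servo_tool:
  series:
    - [[0,0,15,0],[0,0,8,0],[0,0,0,0],[0,0,0,0],[0,0,0,0],[0,0,0,0],[0,0,0,0],[0,0,0,0],[0,0,0,0],[0,0,0,0]]

```text
t: 6.63
eef_pos: [0.5179, -0.2152, 0.0418]
ee_rot: [3.142, -0.0, 0.0]
force: [-0.4, 0.3, -0.6]
width: 0.0005
gripper_force: 0.0
```

```bash
cat > look.py <<'E'
import sys
from h import *
s=telemetry.get_state(); print(s["t"],s["eef_pos"],s["force"])
im=eyes.grab_frame("side"); q=proj("side",s["eef_pos"]); u,v=int(q[0]),int(q[1]); print(q)
cv2.imwrite("pics/%s.png"%sys.argv[1],cv2.resize(im[v-40:v+40,u-40:u+40,::-1],(560,560),interpolation=cv2.INTER_CUBIC))
E
python3 look.py long
```

```text
6.6333 [ 0.51789071 -0.2152488   0.04183826] [-0.41268582  0.33420336 -0.58576945]
[312.99039029 239.57603292]
```

View pics/long.png

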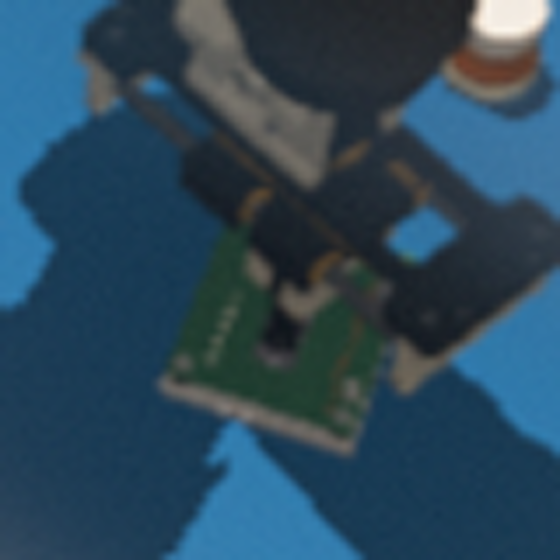

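The side crop shows the tips over the middle of the long chip. Pressing to z ≈ 0.0235, where about 9 N is expected.

Emit:
servo_tool:
  series:
    - [[0,0,5,0],[0,0,2,0],[0,0,2,0],[0,0,2,0],[0,0,2,0],[0,0,2,0],[0,0,1.5,0],[0,0,1,0],[0,0,0,0],[0,0,0,0]]

```text
t: 7.52
eef_pos: [0.5175, -0.2153, 0.0243]
ee_rot: [3.142, 0.0, 0.0]
force: [-3.0, 1.2, 7.5]
width: 0.0004
gripper_force: 3.5
```

Emit:
servo_tool:
  series:
    - [[0,0,0.8,0],[0,0,0,0],[0,0,0,0],[0,0,0,0],[0,0,0,0],[0,0,0,0],[0,0,0,0],[0,0,0,0],[0,0,0,0],[0,0,0,0]]

```text
t: 8.35
eef_pos: [0.5175, -0.2154, 0.0237]
ee_rot: [3.142, 0.0, 0.0]
force: [-3.5, 1.4, 9.4]
width: 0.0007
gripper_force: 4.1
```

9.4 N at the predicted depth means the long chip is seated (sliding alone would give 3 N). On to the square chip.

Emit:
servo_tool:
  series:
    - [[0,0,-10,0],[0,0,-24,0],[0,0,-22,0],[-3.5,-38,0,0],[-3.5,-38,0,0],[-3.5,-38,0,0],[-3.5,-38,0,0],[-3.5,-38,0,0],[-3.5,-38,0,0],[-3.5,-38,0,0]]

```text
t: 9.18
eef_pos: [0.4931, 0.0526, 0.0799]
ee_rot: [-3.141, -0.001, -0.0]
force: [0.9, 0.0, 0.7]
width: 0.0007
gripper_force: 0.0
```

Emit:
servo_tool:
  series:
    - [[-3,-38,0,0],[-3,-38,0,0],[-3,-38,0,0],[-3,-37,0,0],[0,0,16,0],[0,0,16,0],[0,0,6,0],[0,0,0,0],[0,0,0,0],[0,0,0,0]]

```text
t: 10.02
eef_pos: [0.4819, 0.2016, 0.0421]
ee_rot: [-3.141, -0.001, -0.0]
force: [0.8, 0.6, 0.7]
width: 0.0003
gripper_force: 0.0
```

```bash
python3 look.py square
```

```text
10.0167 [0.4819054  0.20159363 0.04210258] [0.84118681 0.56276644 0.73889423]
[215.27451547 162.70112723]
```

View pics/square.png

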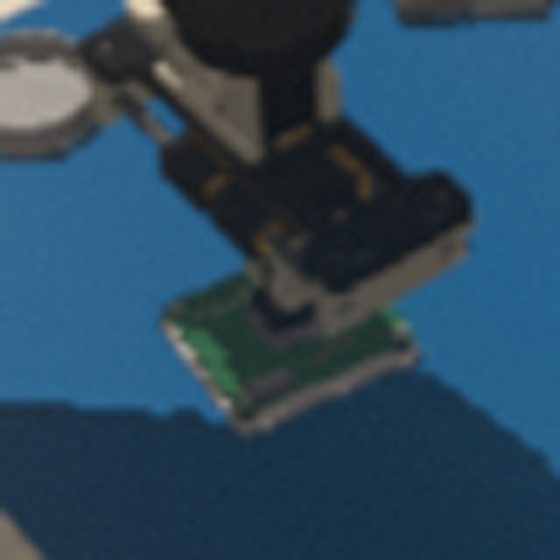

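The tips stand over the square chip at about (285,305). Pressing the same way.

Emit:
servo_tool:
  series:
    - [[0,0,5,0],[0,0,2,0],[0,0,2,0],[0,0,2,0],[0,0,2,0],[0,0,2,0],[0,0,2,0],[0,0,1.5,0],[0,0,0,0],[0,0,0,0]]

```text
t: 10.9
eef_pos: [0.4814, 0.2015, 0.0231]
ee_rot: [3.141, -0.0, 0.0]
force: [-0.5, -3.0, 8.9]
width: 0.0006
gripper_force: 4.6
```

Emit:
servo_tool:
  series:
    - [[0,0,0.2,0],[0,0,0,0],[0,0,0,0],[0,0,0,0],[0,0,0,0],[0,0,0,0],[0,0,0,0],[0,0,0,0],[0,0,0,0],[0,0,0,0]]

```text
t: 11.73
eef_pos: [0.4814, 0.2015, 0.023]
ee_rot: [3.141, -0.0, 0.0]
force: [-1.7, -1.3, 9.1]
width: 0.0007
gripper_force: 4.7
```

Seated. Next, the small chip.

Emit:
servo_tool:
  series:
    - [[0,0,-10,0],[0,0,-24,0],[0,0,-23,0],[22.5,27,0,0],[22.5,27,0,0],[22.5,27,0,0],[22.5,27,0,0],[22.5,27,0,0],[22,27,0,0],[0,0,0,0]]

```text
t: 12.57
eef_pos: [0.6187, 0.0358, 0.0794]
ee_rot: [3.141, -0.001, -0.003]
force: [0.9, 1.7, 0.5]
width: 0.0001
gripper_force: 0.0
```

Emit:
servo_tool:
  series:
    - [[0,0,16,0],[0,0,16,0],[0,0,6,0],[0,0,0,0],[0,0,0,0],[0,0,0,0],[0,0,0,0],[0,0,0,0],[0,0,0,0],[0,0,0,0]]

```text
t: 13.4
eef_pos: [0.6159, 0.0398, 0.042]
ee_rot: [-3.141, -0.001, 0.0]
force: [1.1, 0.3, -0.4]
width: 0.0003
gripper_force: 0.0
```

```bash
python3 look.py small
```

```text
13.4 [0.61592492 0.03980175 0.04200151] [ 1.06344912  0.28719325 -0.43544396]
[279.06472676 171.95987836]
```

View pics/small.png

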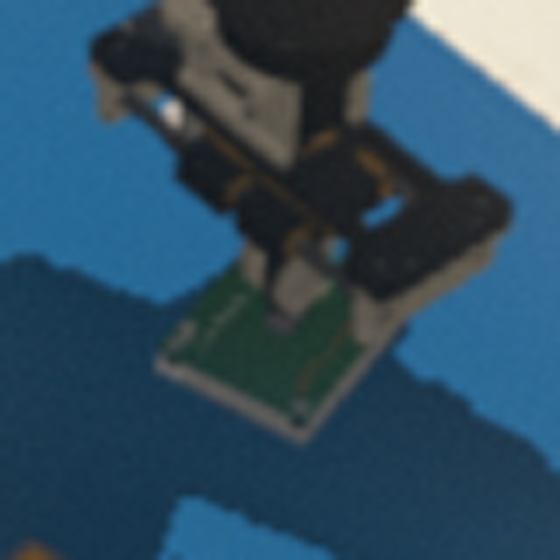

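The tips are over the small chip at (285,310). Pressing.

Emit:
servo_tool:
  series:
    - [[0,0,5,0],[0,0,2,0],[0,0,2,0],[0,0,2,0],[0,0,2,0],[0,0,2,0],[0,0,2,0],[0,0,1.5,0],[0,0,0,0],[0,0,0,0]]

```text
t: 14.28
eef_pos: [0.6156, 0.0396, 0.0235]
ee_rot: [3.141, 0.0, 0.0]
force: [-3.5, -0.5, 8.3]
width: 0.0006
gripper_force: 4.3
```

Emit:
servo_tool:
  series:
    - [[0,0,0.2,0],[0,0,0,0],[0,0,0,0],[0,0,0,0],[0,0,0,0],[0,0,0,0],[0,0,0,0],[0,0,0,0],[0,0,0,0],[0,0,0,0]]

```text
t: 15.12
eef_pos: [0.6156, 0.0396, 0.0234]
ee_rot: [3.141, 0.0, 0.0]
force: [-3.9, -0.0, 8.8]
width: 0.0003
gripper_force: 4.3
```

Seated. Retracting and taking a final look.

Emit:
servo_tool:
  series:
    - [[0,0,-10,0],[0,0,-30,0],[0,0,-40,0],[0,0,-40,0],[0,0,-40,0],[-20,-36,0,0],[-20,-36,0,0],[-20,-36,0,0],[-20,-36,0,0],[-20,-36,0,0]]

```text
t: 15.95
eef_pos: [0.5148, 0.221, 0.1835]
ee_rot: [-3.141, -0.001, -0.001]
force: [0.8, -0.2, -0.5]
width: 0.0003
gripper_force: 0.0
```

Emit:
servo_tool:
  series:
    - [[-20,-36,0,0],[-20,-36,0,0],[-20,-36,0,0],[-20,-36,0,0],[-20,-36,0,0],[0,-40,0,0],[0,-40,0,0],[0,0,0,0],[0,0,0,0],[0,0,0,0]]

```text
t: 16.78
eef_pos: [0.4155, 0.4796, 0.1825]
ee_rot: [3.141, 0.0, 0.0]
force: [-0.1, -0.0, -0.5]
width: 0.0002
gripper_force: 0.0
```

```bash
sed -i 's#pics/crop#pics/final#' m.py; python3 m.py; python3 -c "
from h import *
s=telemetry.get_state();print(s['eef_pos'],s['force'],np.abs(s['qd']).max())"
```

```text
top stud blob [251.  207.5] 16 16 xy@h [ 0.4304 -0.0047] board ctr [ 0.4326 -0.0045] sides 0.011 0.009 yaw -92.3
top long blob [321.5 175.5] 580 2 xy@h [ 0.5158 -0.2109] board ctr [ 0.5184 -0.2148] sides 0.077 0.094 yaw -152.1
top square blob [178.6 193.8] 646 99 xy@h [0.4784 0.2007] board ctr [0.4788 0.2023] sides 0.095 0.08 yaw -7.8
top small blob [233.6 146.6] 688 18 xy@h [0.613  0.0396] board ctr [0.6148 0.0402] sides 0.08 0.093 yaw -165.6
side stud blob [243.2 211.7] 22 22 xy@h [ 0.4297 -0.0075] board ctr [0.436  0.0012] sides 0.012 0.019 yaw -129.1
side long blob [313.3 243. ] 590 91 xy@h [ 0.5147 -0.2211] board ctr [ 0.5189 -0.2183] sides 0.094 0.084 yaw 31.4
side square blob [215.4 166.9] 370 73 xy@h [0.4753 0.1929] board ctr [0.4798 0.1984] sides 0.105 0.082 yaw -8.6
side small blob [279.1 176. ] 465 17 xy@h [0.6096 0.0318] board ctr [0.614  0.0364] sides 0.108 0.085 yaw 18.8
stud [ 0.4314 -0.0048  0.0306] [ 0.05 -0.11 -0.12  0.03]
long [ 0.5213 -0.2142  0.0184] [ 0.29 -0.61 -0.64  0.21]
square [0.4814 0.2029 0.0214] [ 0.04 -0.09 -0.11  0.03]
small [0.6174 0.0401 0.021 ] [ 0.05 -0.1  -0.11  0.04]
[0.41591762 0.47871202 0.18305459] [ 0.1917083  -0.03772542  0.16040001] 0.008654782099042737
```

View pics/final.png

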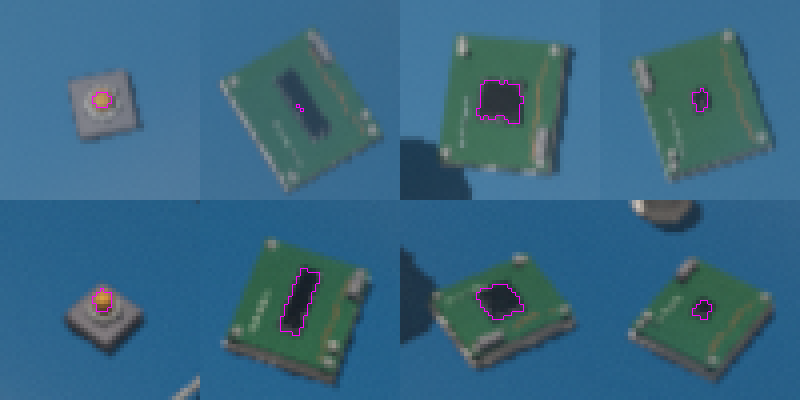

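The chips sit lower and show smaller dark blobs than before. The boards have not moved and the arm is clear, so I'm handing in.

```bash
python3 -c "
from h import *
print(ticket.job_done())"
```

```text
the job is handed in; nothing more can be done
None
```

I touched the earth stud and then pressed the long, square and small chips home in that order, with force readings up to about 9.4 N; the boards did not move, the arm ended clear, and I handed the job in just after 16.8 s (no verdict was shown).

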